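# Hold a freshly painted knob over the sample door with tongs

## Robot

A 6-joint arm with a two-finger parallel gripper is mounted at the origin on the work surface. World frame = base frame: x ahead of the robot, y to its left, z up, the work surface at z = 0. Lengths are in m, angles in rad, forces in N, time in s.
With the tool pointing down it reaches from about 0.35 to 0.775 m from the base axis. Payload 5.5 kg.
Tool frame: the origin (TCP) lies between the finger pads; the fingertips stand 8 mm ahead of it and the grasp point (between the pads) lies 11 mm behind it; z points along the fingers, x is the direction in which the jaws open and shut, and the axes are right-handed (so a half turn about z gives the same grasp; the last joint's range is limited). The gripper opens to 85 mm and grips with 20 to 120 N. Pads are 22 mm wide; open, the fingers measure 114 mm over their backs; the gripper's body (76 mm by 85 mm) begins 54 mm behind the grasp point. The pads swing forward as they close: fully open they stand 13 mm farther back than shut.
Start: joints at [1.023, 0.313, 0.046, 1.304, 0, 1.431], TCP at [0.228, 0.528, 0.239] pointing down, gripper open.
Joint ranges: [-2.76, 2.76], [-0.86, 1.69], [-1.03, 1.26], [-2.2, 2.34], [-1.47, 1.5], [-3.14, 3.14]. Speed limits (rad/s): [2.57, 2.57, 3.14, 3.14, 3.14, 3.14].

## Interface

Orientations are given as a rotation vector (axis times angle).
In Python, from cell import ctrl gives the robot as it stands.
- The arm moves only by the tool servo_tool, never from a script. Its argument "deltas" is one flat list of numbers, 7 for each row, row after row: the shift along the world's x, y, z each as a share of 15 cm, from -1 to 1, then the turn, a rotation vector about the world's x, y, z each as a share of 60 degrees, from -1 to 1, then the opening, from -1 (shut) to 1 (fully open). In form: [x, y, z, ax, ay, az, fingers, x, y, z, ax, ay, az, fingers, ...]. A call has 1 to 10 rows; each row shifts and turns the pose as measured when the row begins; what a row does not reach is not made up. A row lasts 1/10 s, in which the tool goes at most 50 mm and 8.59 degrees, less where a joint would pass 70% of its speed; a pose out of reach is approached as far as the arm can. A call with a number of a shift or a turn outside -1 to 1 is refused whole. A call with a gripper value outside its range is refused whole. The fingers move at their own pace and stop on an object; "newtons" is the grip in N (left out, the last holds). Time passes only in rows, so rows that do not move let the fingers close. It gives the time, the measured TCP pose, the force and the opening at its end, in the units of the state.
- ctrl.sense(): the state, without advancing time (a new reading comes with each control period).
- ctrl.grab_frame(name): name is "side" or "top"; returns a dict with "img" (384x512x3 uint8, red, green, blue), "K" (3x3 intrinsics, pixels), "cam_to_world" (4x4, takes a point from camera to world coordinates). Camera axes: x right, y down, z forward; pixel columns grow to the right and rows downward; lengths in m; the calibration is good to about 2 mm. A picture is of the moment at which its call begins. There is no depth.
- ctrl.finish_job(): hands the job in, once; it reports no verdict.
Trained networks look in the newest picture that a camera, given by its name, has taken for a name from the list of things; names that differ only in an ending like _2 or _b are one class to them, and where a whole thing is asked for, a point or a joint stands for the part that bears it (a point fixed in the world has none). Each returns a list of dicts, best first, with "confidence" (0 to 1); they miss things now and then, are a little off and sometimes report something else, mostly with a low value. They report only what shows in the picture. A call takes as long as a camera call. They do not tell look-alikes from the thing itself.
- ctrl.recognise(camera, thing): "bbox" ([centre column, centre row, width, height] as shares, 0 to 1, of the picture: columns of its width, rows of its height, round what is visible of it).
- ctrl.tip_of(camera, thing): "at" ([column, row] as shares, 0 to 1, of the picture: columns of its width, rows of its height: a listed point, or the origin of a listed thing).
The state is a dict: "t": time; "q": joint angles; "qd": joint speeds; "tau": joint torques, N m; "ee_pos": TCP position; "tool_rot": TCP orientation; "force": force on the tool from outside, world axes, zero at the start; "torque": the same for the moment, N m; "width": finger opening in m.
Only numpy, scipy, OpenCV 4.12 (cv2) and the standard library are available. Lean on these libraries where they do the work, as an engineer would, in place of code of your own. Each camera call takes 0.05 s, during which the arm holds its last target. There are 200 camera calls.

## Task

The paint on the three cabinet knobs on the drying rack is still tacky, so take up the tongs, close their tips on the round knob's head and lift it off its post without your fingers touching any knob. Carry it to the sample door and finish while still holding it in the tongs, upright, about five centimetres above the middle of the door, for a colour comparison; nothing may touch the door. Leave the other two knobs and the other things on the table where they are.

Things in the scene. Friction and masses are not known exactly. Their poses are not given: they have to be found in the camera images.
- tongs: Sprung steel tongs, black grip plates, rubber tips, lying on their side: 218 mm long, all 22 mm high (z 0 to 22), 0.13 kg, balanced near the origin. Origin: on the underside, midway between the grip plates. x to the tips, y across the arms, z up. Vertical hinge pin at x = -100 mm. Hold it at the grip plates (x -24 to 24 mm): pinch both from above, closing along y.
- tongs_grip (a point): Midway between the two grip plates, 11 mm above the underside. Over the plates' outer faces the tongs measure 50 mm open. A spring holds them open: it takes 5 N at the plates to start closing, 9 N to reach the round knob (plates 41 mm over all), 15 N for fully. A squeeze of 2 to 3 mm carries the tongs with tips open; each 1 mm at the plates closes the tips 2 mm.
- tongs_tip (a point): Midway between the open tip pads, 100 mm ahead of the tongs' origin, 11 mm above their underside; fixed to the left (+y) arm and turns a little with it. Tip pads 26 mm long, 22 mm high; gap between them 51 mm open, 60 mm over their outsides. Half of the grip force beyond the spring's reaches the tips: a grip of 25 to 40 N holds the knob well.
- tongs_jaw (a joint): Angle by which the tongs are closed: 0 fully open, about 0.09 closed on the round knob's head, 0.24 fully closed.
- round_knob: The knob to pick: painted wooden cabinet knob with a round disc-shaped head, 34 mm in diameter, 17 mm tall; foot 26 mm across, neck 18 mm; 34 mm tall in all, about 35 g. Origin at the underside of its foot, z up. It stands loose, upright, on one of the rack's three posts (any of them).
- round_knob_head (a point): Centre of the round knob's head, 24.5 mm above the underside of its foot; the place for the tips to grip.
- square_knob: Bystander: knob with a square head 32 x 32 x 17 mm on the same foot, standing on another post. Origin at the underside of its foot.
- bar_pull: Bystander: pull with a bar-shaped head 16 x 52 x 14 mm (long along its y) on the same foot, standing on another post. Origin at the underside of its foot.
- rack: Fixed wooden drying rack: board 90 x 270 x 18 mm (x, y, z) with three round posts, 36 mm in diameter, at y = -90, 0 and 90 mm, their flat tops 58 mm above the table. Origin at the centre of the board's underside; x points away from the robot, y along the row of posts. Free to reach from its -x side.
- sample_door: Fixed sample of a cabinet door with a raised frame, 220 x 170 mm (x, y), 20 mm thick, lying on four small pyramid feet, its top face 55 mm above the table. Origin on the table under its middle.
- sample_mid (a point): Middle of the sample door, at the height of its frame's top face (55 mm above the table).
- tape_roll: Bystander: roll of masking tape, 84 mm across, 24 mm high, lying flat between robot and rack; origin at the centre of its underside.
- sanding_block: Bystander: cork sanding block 70 x 45 x 28 mm, beyond the rack.
- paint_brush: Bystander: paint brush lying beyond the rack.
- paint_tin: Bystander: paint tin, 100 mm across, 120 mm high, at the back left.
- screwdriver: Bystander: screwdriver lying in front of the rack, left of the tape roll.
- screw_jar: Bystander: jar, 60 mm across, 70 mm high, at the back right.
Things that resemble listed ones, but are neither listed nor needed, are in the scene too. What is shaped like the round_knob but yellow is not meant.

How it is judged:
On the way, in this order (a step that is already met when the one before it is completed fails the run):
1. the tongs are taken up by the fingers, clear of the table (height (world z) of tongs above 0.03 m and contact force between tongs and the fingers above 1 N), for 0.2 s.
2. the round knob is lifted off its post in the tongs' tips (contact force between tongs and the fingers above 1 N and contact force between tongs and round_knob above 0.5 N and distance between round_knob_head and tongs_tip below 0.025 m and contact force between round_knob and rack below 0.05 N and contact force between round_knob and the fingers below 0.05 N and angle between round_knob's own z axis and vertical below 0.45 rad and height (world z) of round_knob above 0.075 m), for 0.2 s.
At the end, for the whole second after the job is handed in: Fingers hold the tongs, the tips hold the round knob by its head (within 25 mm of the tip point), still, upright within 25 deg, foot 10-110 mm above the door's top, head within 55 mm of its middle; door untouched, knob untouched by the fingers, other things moved under 20 mm (contact force between tongs and the fingers above 1 N and contact force between tongs and round_knob above 0.5 N and distance between round_knob_head and tongs_tip below 0.025 m and contact force between round_knob and rack below 0.05 N and contact force between round_knob and the fingers below 0.05 N and angle between round_knob's own z axis and vertical below 0.45 rad and horizontal distance between round_knob_head and sample_mid below 0.055 m and height (world z) of round_knob between 0.065 and 0.165 m and contact force between sample_door and anything else below 0.05 N and linear speed of round_knob below 0.03 m/s and distance of each of square_knob, bar_pull, tape_roll, sanding_block, paint_brush, paint_tin, screwdriver, screw_jar from where it was at the start of the episode below 0.02 m); the arm keeps its last pose, push and grip.
It fails at once if the robot itself touched a painted knob (contact force between any of the fingers, the arm and round_knob above 0.2 N or contact force between any of the fingers, the arm and square_knob above 0.2 N or contact force between any of the fingers, the arm and bar_pull above 0.2 N).
It fails at once if the sample door was touched (contact force between sample_door and anything else above 0.5 N).
It fails at once if the round knob fell (height (world z) of round_knob below 0.045 m).
It fails at once if another knob or thing was moved (distance of any of square_knob, bar_pull, tape_roll, sanding_block, paint_brush, paint_tin, screwdriver, screw_jar from where it was at the start of the episode above 0.02 m).
It also fails if it takes over 46 s, if anything falls off the work surface, if the arm or the gripper's body presses on something with over 40 N, if the wrist force passes 120 N, or if a joint passes its speed limit or range.

## Working session

There is one attempt and no reset: what is moved stays moved. The work goes in short steps, Python scripts to look and compute and a tool call to move; the robot and the scene stay as the last step left them, time stands still between calls to the robot, and variables do not carry over. Pictures are saved under pics/ and viewed, about 8 in all and at most 12, crops included, and the job is handed in when it is done.

Besides the shell and the picture viewer there is one more tool, called after "Call:" by a JSON object that holds its "method" and its "body", one argument or row to a line. servo_tool: Moves the arm, as the interface text tells. Its arguments: {"type":"object","properties":{"deltas":{"type":"array"},"newtons":{"type":"number"}},"required":["deltas"]}

```bash
mkdir -p pics; cat > h.py <<'E'
import numpy as np, cv2
from cell import ctrl
def grab(n,name=None):
    f=ctrl.grab_frame(n); 
    if name: cv2.imwrite(f'pics/{name}.png',f['img'][:,:,::-1])
    return f
def ray(f,px):
    K=np.array(f['K']);T=np.array(f['cam_to_world']); d=T[:3,:3]@np.linalg.inv(K)@np.array([px[0],px[1],1.]); return T[:3,3],d
def onz(f,px,z):
    o,d=ray(f,px); return o+d*(z-o[2])/d[2]
def proj(f,p):
    T=np.linalg.inv(np.array(f['cam_to_world'])); c=T[:3,:3]@np.array(p)+T[:3,3]; c=np.array(f['K'])@c; return c[:2]/c[2]
E
python3 - <<'E'
from h import *
np.set_printoptions(precision=4,suppress=True)
ft=grab('top','t0');fs=grab('side','s0')
hz=dict(tongs=0,tongs_grip=.011,tongs_tip=.011,round_knob=.058,round_knob_head=.0825,square_knob=.058,bar_pull=.058,rack=0,sample_door=0,sample_mid=.055,tape_roll=0)
for n,f in(('top',ft),('side',fs)):
  print(n,np.array(f['cam_to_world'])[:3,3])
  for k,z in hz.items():
    for r in ctrl.tip_of(n,k)[:3]:
      p=np.array(r['at'])*[512,384]; print(k,round(r['confidence'],2),p.round(1),onz(f,p,z))
print(ctrl.sense())
a=cv2.resize(ft['img'],None,fx=1.5,fy=1.5)
cv2.imwrite('pics/t0b.png',a[:,:,::-1]);cv2.imwrite('pics/s0b.png',cv2.resize(fs['img'],None,fx=1.5,fy=1.5)[:,:,::-1])
E
```

```text
top [0.4011 0.0283 1.1119]
tongs 0.71 [207.  130.9] [0.7469 0.143  0.    ]
tongs 0.58 [150.4 213.6] [0.5257 0.2907 0.    ]
tongs_grip 0.78 [150.1 216.9] [0.516  0.2887 0.011 ]
tongs_grip 0.18 [298.2 182.5] [ 0.5991 -0.0964  0.011 ]
tongs_tip 0.71 [139.7 176.1] [0.6237 0.3183 0.011 ]
tongs_tip 0.54 [150.2 217.3] [0.5149 0.2884 0.011 ]
tongs_tip 0.53 [259.5 188.2] [0.5858 0.0051 0.011 ]
round_knob 0.43 [294.7 181.7] [ 0.5928 -0.0824  0.058 ]
round_knob 0.43 [316.4 236.2] [ 0.4561 -0.1309  0.058 ]
round_knob_head 0.58 [296.2 184.2] [ 0.5821 -0.0833  0.0825]
round_knob_head 0.43 [317.2 235.8] [ 0.4557 -0.129   0.0825]
square_knob 0.71 [259.5 184. ] [0.5886 0.0059 0.058 ]
bar_pull 0.58 [223.9 184.5] [0.5889 0.0949 0.058 ]
rack 0.82 [259.2 191.3] [0.5794 0.0059 0.    ]
sample_door 0.79 [386.2 217.6] [ 0.504  -0.3235  0.    ]
sample_mid 0.69 [390.5 218.2] [ 0.4972 -0.3166  0.055 ]
tape_roll 0.98 [272.4 258.4] [ 0.4047 -0.0243  0.    ]
tape_roll 0.58 [295.6 183.5] [ 0.5985 -0.0907  0.    ]
tape_roll 0.19 [320.7 122.2] [ 0.7658 -0.1647  0.    ]
side [ 0.5239 -1.0348  0.7904]
tongs 0.61 [236.1
[... 427 characters left out ...]
e_knob 0.77 [264.4 195.2] [ 0.59   -0.0111  0.058 ]
bar_pull 0.44 [235.5 151. ] [0.5205 0.2125 0.058 ]
rack 0.78 [262.5 214.8] [ 0.5849 -0.0166  0.    ]
sample_door 0.69 [236.2 305.5] [ 0.5122 -0.32    0.    ]
sample_mid 0.8 [232.4 287. ] [ 0.5062 -0.3204  0.055 ]
{'t': 1.2, 'q': array([ 1.0234,  0.3132,  0.0461,  1.3036, -0.    ,  1.4312]), 'qd': array([-0.0013,  0.0004, -0.0028, -0.0009,  0.0022,  0.0009]), 'tau': array([  0.    , -48.0472,  29.8817,   0.0003,  -0.0001,   0.    ]), 'ee_pos': array([0.2281, 0.5279, 0.2393]), 'tool_rot': array([-2.6252, -1.7256, -0.0001]), 'force': array([-0.729 ,  0.0312,  0.7567]), 'torque': array([-0.0485, -0.0087, -0.0142]), 'width': 0.08566915737403247}
```

View pics/t0b.png

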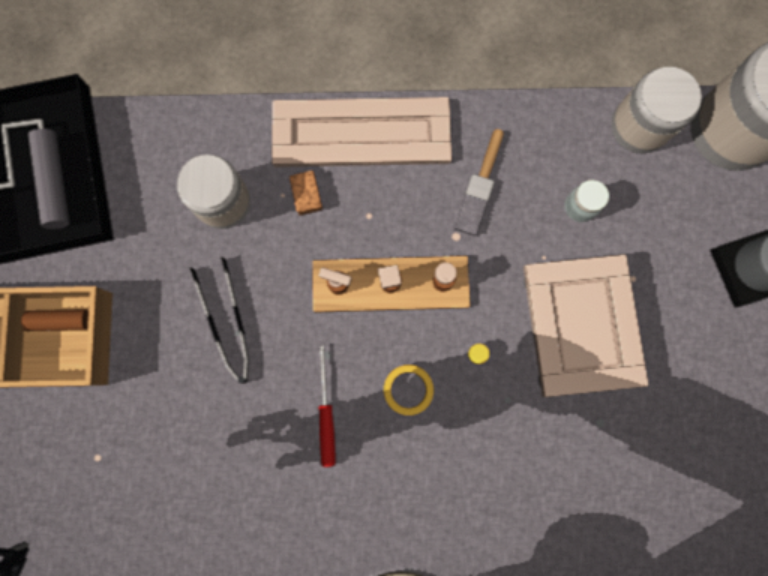

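View pics/s0b.png

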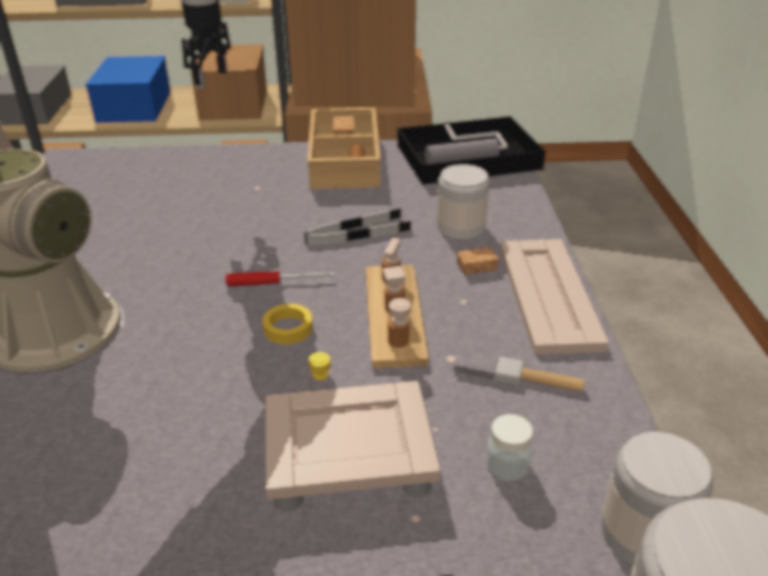

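The top view shows the tongs on the left (hinge about (243,380), tips about (195,270) and (225,260) in the 1.5x picture). The rack has the bar, square and round knobs at (335,278), (390,277) and (445,274), and the sample door is at (587,325).

There are two round-knob candidates: the wooden one on the right post at (445,274), and the yellow one on the table at (480,353). The wooden one fits because it stands on a post and isn't yellow. For the door, the one on feet at (587,325) fits. The flat one at (360,130) is a look-alike. I'll check with an enlarged crop and measure the tongs.

```bash
python3 - <<'E'
import cv2,numpy as np
a=cv2.imread('pics/t0.png');s=cv2.imread('pics/s0.png')
A=cv2.resize(a[160:264,115:179],None,fx=5,fy=5,interpolation=cv2.INTER_CUBIC)  # 320x520
B=cv2.resize(a[160:212,200:320],(480,208),interpolation=cv2.INTER_CUBIC)
C=cv2.resize(s[150:250,200:300],(312,312),interpolation=cv2.INTER_CUBIC)
o=np.zeros((520,800,3),np.uint8);o[:,:320]=A;o[:208,320:]=B;o[208:,320:632]=C
cv2.imwrite('pics/crop1.png',o)
E
```

```text
(no output)
```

View pics/crop1.png

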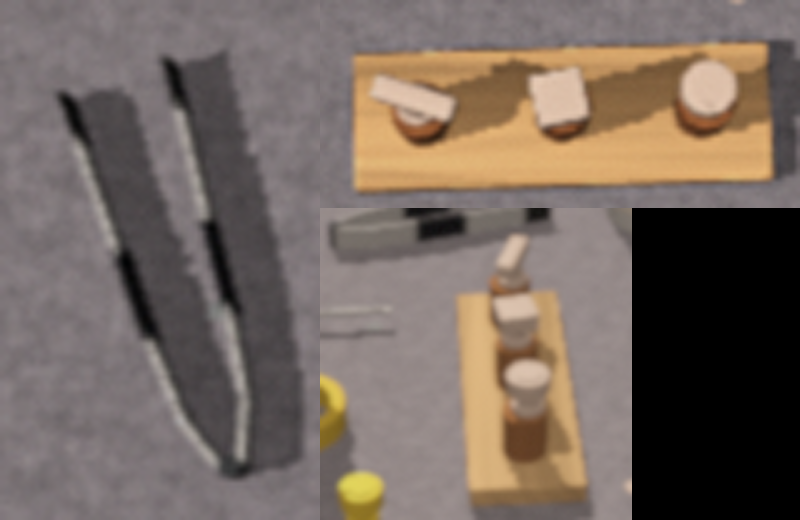

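```bash
python3 - <<'E'
from h import *
np.set_printoptions(precision=4,suppress=True)
f=grab('top');fs=grab('side')
c=lambda u,v:(u/5+115-.4,v/5+160-.4); b=lambda u,v:((u-320)/4+200-.4,v/4+160-.4)
L=onz(f,c(134,293),.02);R=onz(f,c(221,265),.02);H=onz(f,c(233,466),.02);tl=onz(f,c(62,95),.02);tr=onz(f,c(168,60),.02)
print('L R H tl tr',L,R,H,tl,tr,np.linalg.norm((L-R)[:2]),np.linalg.norm((tl-tr)[:2]))
m=(L+R)/2;t=(tl+tr)/2
for a_,b_ in((H,m),(m,t),(H,t)): d=b_-a_; print(np.linalg.norm(d),np.degrees(np.arctan2(d[1],d[0])))
print('perp',np.degrees(np.arctan2(*(L-R)[[1,0]]))-90, 'mid',m)
k=onz(f,b(708,87),.092); print('knob top',k)
cs=[onz(f,b(*p),.018) for p in((355,57),(768,45),(770,178),(355,188))]; print('rack',np.mean(cs,0),cs)
# side triangulate of knob head: px in 1.5 => head top centre (400,305)/1.5
print('side knob',onz(fs,((527-320)/3.12+200,(372-208)/3.12+150),.092))
print('door corners top',[onz(f,(u/1.5,v/1.5),.055) for u,v in((525,265),(627,256),(648,385),(545,395))])
for n,f_ in(('top',f),('side',fs)):
  for kk in('sanding_block','paint_brush','paint_tin','screwdriver','screw_jar'):
    for r in ctrl.tip_of(n,kk)[:1]: print(n,kk,onz(f_,np.array(r['at'])*[512,384],0))
from scipy.spatial.transform import Rotation as Ro
print(Ro.from_rotvec(ctrl.sense()['tool_rot']).as_matrix())
E
```

```text
L R H tl tr [0.5121 0.3088 0.02  ] [0.5257 0.2646 0.02  ] [0.4237 0.2567 0.02  ] [0.6159 0.3488 0.02  ] [0.6335 0.2941 0.02  ] 0.046244584238899114 0.05737515570917529
0.09982831426421294 17.491670421521803
0.1113596667217144 18.182812827089695
0.21118415123126533 17.856110839762206
perp 17.06216563432534 mid [0.5189 0.2867 0.02  ]
knob top [ 0.5874 -0.0835  0.092 ]
rack [0.5832 0.0036 0.018 ] [array([0.625 , 0.1377, 0.018 ]), array([ 0.6281, -0.1317,  0.018 ]), array([ 0.5407, -0.1294,  0.018 ]), array([0.5391, 0.1378, 0.018 ])]
side knob [ 0.5896 -0.0887  0.092 ]
door corners top [array([ 0.6037, -0.2223,  0.055 ]), array([ 0.616 , -0.3947,  0.055 ]), array([ 0.4015, -0.411 ,  0.055 ]), array([ 0.3886, -0.2426,  0.055 ])]
top sanding_block [0.7447 0.1462 0.    ]
top paint_brush [ 0.7687 -0.1599  0.    ]
top paint_tin [0.7364 0.3047 0.    ]
top screwdriver [0.3817 0.1124 0.    ]
top screw_jar [ 0.7155 -0.3391  0.    ]
side sanding_block [0.7493 0.1441 0.    ]
side paint_brush [ 0.7686 -0.1753  0.    ]
side paint_tin [0.7349 0.2753 0.    ]
side screwdriver [0.5996 0.0379 0.    ]
side screw_jar [ 0.7163 -0.3465  0.    ]
[[ 0.3966  0.918   0.0001]
 [ 0.918  -0.3966  0.    ]
 [ 0.0001  0.     -1.    ]]
```

The crop shows the bar, a rotated square and a light wooden disc head on the right post, so the round knob is confirmed at about (0.588, -0.086). The yellow one stands on the table.

The tongs' origin is about (0.519, 0.287) with yaw 17.8°. The hinge-to-plates distance measures 99.8 mm against 100 mm given, which agrees. Next I move above the tongs.

Call:
{"method": "servo_tool", "body": {
  "deltas": [0.194,-0.161,-0.079,0,0,0.069,1,0.194,-0.161,-0.079,0,0,0.069,1,0.194,-0.161,-0.079,0,0,0.069,1,0.194,-0.161,-0.079,0,0,0.069,1,0.194,-0.161,-0.079,0,0,0.069,1,0.194,-0.161,-0.079,0,0,0.069,1,0.194,-0.161,-0.079,0,0,0.069,1,0.194,-0.161,-0.079,0,0,0.069,1,0.194,-0.161,-0.079,0,0,0.069,1,0.194,-0.161,-0.079,0,0,0.069,1]
}}

```text
t: 2.8
ee_pos: [0.5261, 0.2815, 0.1199]
tool_rot: [-1.792, -2.576, -0.012]
force: [1.0, 1.8, -0.5]
width: 0.0857
```

```bash
cat >> h.py <<'E'
from scipy.spatial.transform import Rotation as Ro
def st(target=None,yaw=None):
    s=ctrl.sense();M=Ro.from_rotvec(s['tool_rot']).as_matrix();y=np.degrees(np.arctan2(M[1,0],M[0,0]))
    print('t',round(s['t'],2),'pos',s['ee_pos'].round(4),'jawyaw',y.round(2),'tilt',M[:,2].round(3),'w',round(s['width'],4),'F',s['force'].round(1),'T',s['torque'].round(2))
    if target is not None: print('shares',((np.array(target)-s['ee_pos'])/.15).round(3),'yaw',None if yaw is None else round((yaw-y)/60,3))
E
python3 -c "
from h import *
st([.519,.287,.12],107.8)"
```

```text
t 2.8 pos [0.5261 0.2815 0.1199] jawyaw 110.35 tilt [ 0.001  0.009 -1.   ] w 0.0857 F [ 1.   1.8 -0.5] T [ 0.04  0.02 -0.02]
shares [-0.047  0.036  0.001] yaw -0.043
```

Call:
{"method": "servo_tool", "body": {
  "deltas": [-0.047,0.036,0,0,0,-0.04,1,0,0,-0.15,0,0,0,1,0,0,-0.15,0,0,0,1,0,0,-0.12,0,0,0,1,0,0,-0.1,0,0,0,1,0,0,-0.05,0,0,0,1,0,0,0,0,0,0,1]
}}

```text
t: 3.5
ee_pos: [0.5247, 0.2812, 0.0295]
tool_rot: [-1.86, -2.529, -0.013]
force: [-0.1, -0.8, 0.3]
width: 0.0854
```

```bash
python3 - <<'E'
from h import *
st([.519,.287,.012],107.8)
f=grab('top','t1');fs=grab('side')
A=cv2.resize(f['img'][150:270,95:215],(560,560),interpolation=cv2.INTER_CUBIC)
cv2.imwrite('pics/crop2.png',A[:,:,::-1])
for n,F in(('top',f),('side',fs)):
  for r in ctrl.tip_of(n,'tongs_grip')[:1]: print(n,r['confidence'],onz(F,np.array(r['at'])*[512,384],.011))
E
```

```text
t 3.5 pos [0.5247 0.2812 0.0295] jawyaw 107.35 tilt [ 0.003  0.008 -1.   ] w 0.0854 F [-0.1 -0.8  0.3] T [0.   0.01 0.01]
shares [-0.038  0.039 -0.116] yaw 0.007
top 0.75 [0.58709495 0.08978359 0.011     ]
side 0.66 [0.52063348 0.29181661 0.011     ]
```

View pics/crop2.png

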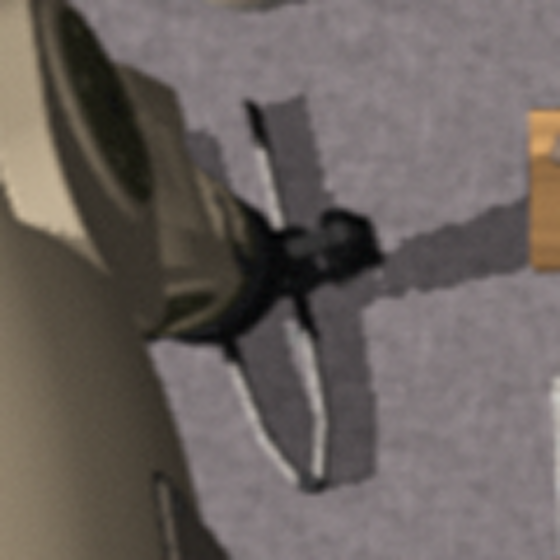

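The fingers straddle the tongs at the plates (crop about (300,260)). The TCP is still 5.7 mm off in both x and y, so I correct that and then descend.

Call:
{"method": "servo_tool", "body": {
  "deltas": [-0.038,0.039,0,0,0,0,1,-0.02,0.02,0,0,0,0,1,0,0,0,0,0,0,1]
}}

```text
t: 4.0
ee_pos: [0.518, 0.2922, 0.0338]
tool_rot: [1.86, 2.53, 0.023]
force: [0.7, 0.1, -0.5]
width: 0.0858
```

```bash
python3 -c "
from h import *
st([.519,.287,.011],107.8)"
```

```text
t 4.0 pos [0.518  0.2922 0.0338] jawyaw 107.37 tilt [ 0.01   0.011 -1.   ] w 0.0858 F [ 0.7  0.1 -0.5] T [-0.01  0.   -0.02]
shares [ 0.006 -0.034 -0.152] yaw 0.007
```

Call:
{"method": "servo_tool", "body": {
  "deltas": [0.003,-0.03,-0.05,-0.01,0.01,0.005,1,0,0,-0.05,0,0,0,1,0,0,-0.03,0,0,0,1,0,0,0,0,0,0,1]
}}

```text
t: 4.4
ee_pos: [0.5185, 0.2876, 0.0128]
tool_rot: [-1.852, -2.537, 0.002]
force: [-1.5, -0.1, -0.9]
width: 0.0853
```

```bash
python3 -c "
from h import *
st([.519,.287,.010],107.8)
grab('side');st([.519,.287,.010],107.8)"
```

```text
t 4.4 pos [0.5185 0.2876 0.0128] jawyaw 107.73 tilt [-0.001 -0.001 -1.   ] w 0.0853 F [-1.5 -0.1 -0.9] T [-0.   -0.01 -0.01]
shares [ 0.003 -0.004 -0.019] yaw 0.001
t 4.45 pos [0.5186 0.2876 0.0131] jawyaw 107.73 tilt [-0.001 -0.001 -1.   ] w 0.0854 F [-0.8  0.5 -1.5] T [-0.01  0.01 -0.03]
shares [ 0.003 -0.004 -0.021] yaw 0.001
```

Call:
{"method": "servo_tool", "body": {
  "deltas": [0,0,-0.015,0,0,0,1,0,0,0,0,0,0,0.12,0,0,0,0,0,0,0.12,0,0,0,0,0,0,0.12,0,0,0,0,0,0,0.12,0,0,0,0,0,0,0.12,0,0,0,0,0,0,0.12],
  "newtons": 20
}}

```text
t: 5.15
ee_pos: [0.5189, 0.2875, 0.011]
tool_rot: [-1.853, -2.537, 0.001]
force: [-1.3, 0.6, -0.9]
width: 0.0484
```

```bash
python3 -c "
from h import *
st([.519,.287,.010],107.8)"
```

```text
t 5.15 pos [0.5189 0.2875 0.011 ] jawyaw 107.71 tilt [-0. -0. -1.] w 0.0484 F [-1.3  0.6 -0.9] T [-0.    0.02  0.02]
shares [ 0.001 -0.003 -0.007] yaw 0.001
```

Call:
{"method": "servo_tool", "body": {
  "deltas": [0,0,0,0,0,0,0.09,0,0,0,0,0,0,0.09,0,0,0.05,0,0,0,0.09,0,0,0.1,0,0,0,0.09,0,0,0.15,0,0,0,0.09,0,0,0.15,0,0,0,0.09,0,0,0.15,0,0,0,0.09,0,0,0.15,0,0,0,0.09,0,0,0.1,0,0,0,0.09,0,0,0,0,0,0,0.09]
}}

```text
t: 6.15
ee_pos: [0.5163, 0.2867, 0.1445]
tool_rot: [-1.851, -2.535, 0.006]
force: [0.0, -0.1, -1.2]
width: 0.0465
```

```bash
python3 - <<'E'
from h import *
st([.42,-.088,.15],90)
fs=grab('side','s2');f=grab('top')
o=np.zeros((500,800,3),np.uint8)
o[:,:400]=cv2.resize(fs['img'][70:195,180:280],(400,500),interpolation=cv2.INTER_CUBIC)
o[:,400:]=cv2.resize(f['img'][140:265,80:180],(400,500),interpolation=cv2.INTER_CUBIC)
cv2.imwrite('pics/crop3.png',o[:,:,::-1])
E
```

```text
t 6.15 pos [0.5163 0.2867 0.1445] jawyaw 107.72 tilt [-0.004 -0.001 -1.   ] w 0.0465 F [ 0.  -0.1 -1.2] T [ 0.02  0.01 -0.  ]
shares [-0.642 -2.498  0.037] yaw -0.295
```

View pics/crop3.png

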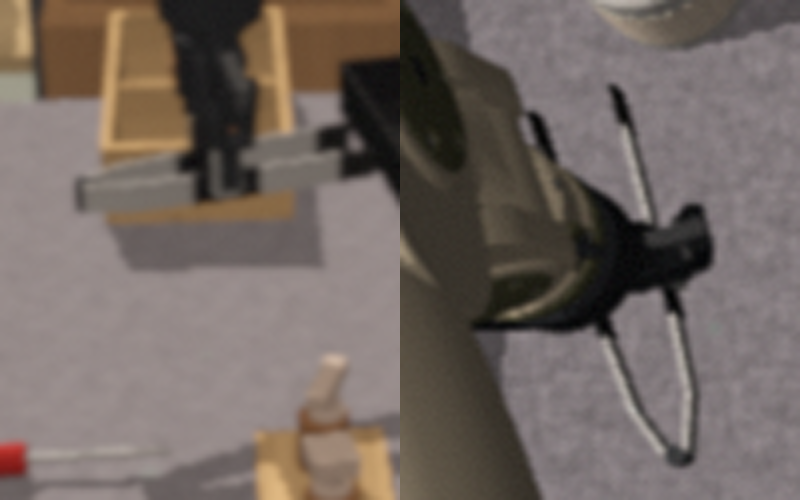

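The tongs are held level by the plates with the tips open (side crop about (230,170)). I carry them to a point in front of the right post.

Call:
{"method": "servo_tool", "body": {
  "deltas": [-0.04,-0.1,0,0,0,-0.02,0.11,-0.07,-0.22,0,0,0,-0.03,0.11,-0.07,-0.25,0,0,0,-0.03,0.11,-0.07,-0.25,0,0,0,-0.03,0.11,-0.07,-0.25,0,0,0,-0.03,0.11,-0.07,-0.25,0,0,0,-0.03,0.11,-0.07,-0.25,0,0,0,-0.03,0.11,-0.07,-0.25,0,0,0,-0.03,0.11,-0.07,-0.25,0,0,0,-0.03,0.11,-0.05,-0.15,0,0,0,-0.02,0.11]
}}

```text
t: 7.25
ee_pos: [0.4047, -0.0543, 0.1283]
tool_rot: [-2.193, -2.221, 0.027]
force: [0.7, 0.1, -1.8]
width: 0.0473
```

Call:
{"method": "servo_tool", "body": {
  "deltas": [0,0,0,0,0,0,0.11,0,0,0,0,0,0,0.11]
}}

```text
t: 7.45
ee_pos: [0.4021, -0.0563, 0.1263]
tool_rot: [-2.198, -2.212, 0.03]
force: [-0.6, 0.2, -1.8]
width: 0.0475
```

```bash
python3 - <<'E'
from h import *
st([.42,-.087,.0725],90)
for n in('top','side'):
  F=grab(n,n+'3')
  for k in('tongs_tip','tongs_grip','round_knob_head'):
    for r in ctrl.tip_of(n,k)[:2]: print(n,k,round(r['confidence'],2),np.round(np.array(r['at'])*[512,384],1),onz(F,np.array(r['at'])*[512,384],.0825 if 'knob' in k else ctrl.sense()['ee_pos'][2]+.011))
E
```

```text
t 7.45 pos [ 0.4021 -0.0563  0.1263] jawyaw 90.36 tilt [-0.03   0.003 -1.   ] w 0.0475 F [-0.6  0.2 -1.8] T [-0.02 -0.06 -0.01]
shares [ 0.12  -0.205 -0.359] yaw -0.006
top tongs_tip 0.65 [284.1 211. ] [ 0.51066311 -0.04743936  0.13748916]
top round_knob_head 0.69 [296.2 182.5] [ 0.5862878  -0.08342258  0.0825    ]
side tongs_tip 0.69 [231.3 186.5] [ 0.50883564 -0.0842876   0.1380808 ]
side tongs_tip 0.6 [315.3 178.4] [ 0.70646031 -0.06213691  0.1380808 ]
side tongs_grip 0.58 [188.3 184.7] [ 0.40927428 -0.07121008  0.13816578]
side round_knob_head 0.6 [267.2 204. ] [ 0.59219159 -0.0816209   0.0825    ]
side round_knob_head 0.52 [212.4 240.1] [ 0.46490415 -0.20591035  0.0825    ]
```

Call:
{"method": "servo_tool", "body": {
  "deltas": [0.04,-0.07,-0.07,-0.003,-0.029,-0.006,0.11,0.04,-0.07,-0.1,0,0,0,0.11,0,-0.06,-0.08,0,0,0,0.11,0,0,-0.04,0,0,0,0.11,0,0,0,0,0,0,0.11]
}}

```text
t: 8.35
ee_pos: [0.4171, -0.0845, 0.0832]
tool_rot: [2.209, 2.227, 0.004]
force: [-0.6, -0.3, -1.7]
width: 0.0474
```

```bash
cat > m.py <<'E'
from h import *
import sys
st([.4865,-.085,.0825],90)
f=grab('top');fs=grab('side');s=ctrl.sense()
for n,F in(('top',f),('side',fs)):
  for k in('tongs_tip','round_knob_head'):
    for r in ctrl.tip_of(n,k)[:1]: p=np.array(r['at'])*[512,384];print(n,k,round(r['confidence'],2),p.round(1),onz(F,p,.0825))
o=np.zeros((560,800,3),np.uint8)
o[:,:400]=cv2.resize(f['img'][150:262,240:320],(400,560),interpolation=cv2.INTER_CUBIC)
o[:400,400:]=cv2.resize(fs['img'][170:250,200:280],(400,400),interpolation=cv2.INTER_CUBIC)
cv2.imwrite('pics/%s.png'%sys.argv[1],o[:,:,::-1])
E
python3 m.py crop4
```

```text
t 8.35 pos [ 0.4171 -0.0845  0.0832] jawyaw 90.46 tilt [ 0.006 -0.002 -1.   ] w 0.0474 F [-0.6 -0.3 -1.7] T [ 0.    0.04 -0.02]
shares [ 0.462 -0.003 -0.005] yaw -0.008
top tongs_tip 0.69 [297.8 206.2] [ 0.52791984 -0.08518454  0.0825    ]
top round_knob_head 0.63 [297.4 184.6] [ 0.58108666 -0.08624046  0.0825    ]
side tongs_tip 0.92 [235.6 207.1] [ 0.51699215 -0.0896452   0.0825    ]
side round_knob_head 0.75 [267.4 202.7] [ 0.59301857 -0.0765846   0.0825    ]
```

View pics/crop4.png

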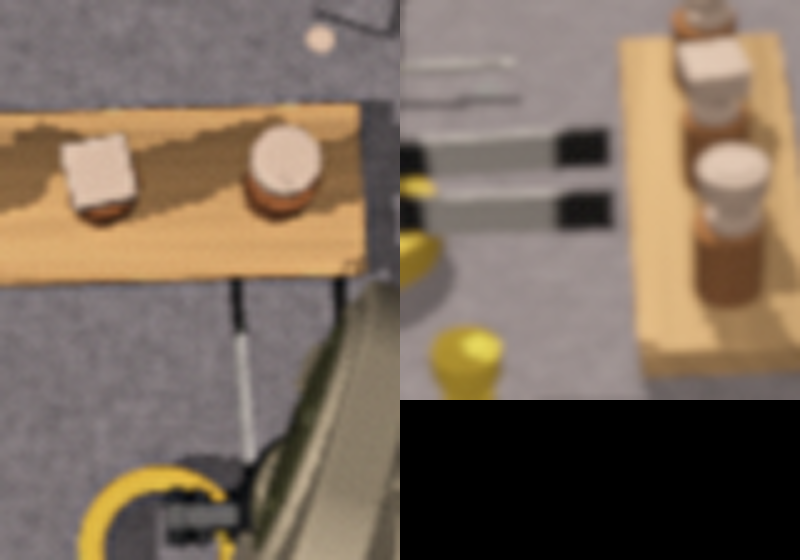

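The tips straddle the knob's line: the mid-gap column is 289 against 286 for the head in the top crop. The height matches in the side view too. I advance towards the knob.

Call:
{"method": "servo_tool", "body": {
  "deltas": [0.05,0.002,0,0,0.006,-0.008,0.11,0.08,0,0,0,0,0,0.11,0.08,0,0,0,0,0,0.11,0,0,0,0,0,0,0.11]
}}

```text
t: 9.05
ee_pos: [0.454, -0.0848, 0.0857]
tool_rot: [2.218, 2.217, 0.001]
force: [0.7, 0.1, -0.2]
width: 0.047
```

```bash
python3 -c "
from h import *
st([.486,-.0845,.0825],90)"
```

```text
t 9.05 pos [ 0.454  -0.0848  0.0857] jawyaw 89.97 tilt [ 0.005 -0.004 -1.   ] w 0.047 F [ 0.7  0.1 -0.2] T [ 0.01 -0.03 -0.01]
shares [ 0.213  0.002 -0.022] yaw 0.0
```

Call:
{"method": "servo_tool", "body": {
  "deltas": [0.06,0.002,-0.022,0,0.005,0,0.11,0.07,0,0,0,0,0,0.11,0.06,0,0,0,0,0,0.11,0.02,0,0,0,0,0,0.11,0,0,0,0,0,0,0.11]
}}

```text
t: 9.55
ee_pos: [0.4888, -0.0843, 0.0813]
tool_rot: [2.221, 2.221, -0.006]
force: [-0.1, 1.2, -0.8]
width: 0.0475
```

```bash
python3 m.py crop5
```

```text
t 9.55 pos [ 0.4888 -0.0843  0.0813] jawyaw 90.01 tilt [-0.002 -0.004 -1.   ] w 0.0475 F [-0.1  1.2 -0.8] T [ 0.02 -0.03 -0.01]
shares [-0.016 -0.005  0.008] yaw -0.0
top tongs_tip 0.5 [299.8 178.1] [ 0.59711473 -0.09259259  0.0825    ]
top round_knob_head 0.37 [298.6 180. ] [ 0.5923856  -0.08953322  0.0825    ]
side tongs_tip 0.6 [268.  204.8] [ 0.59379465 -0.08492958  0.0825    ]
side round_knob_head 0.68 [269.4 202.7] [ 0.59777175 -0.07685775  0.0825    ]
```

View pics/crop5.png

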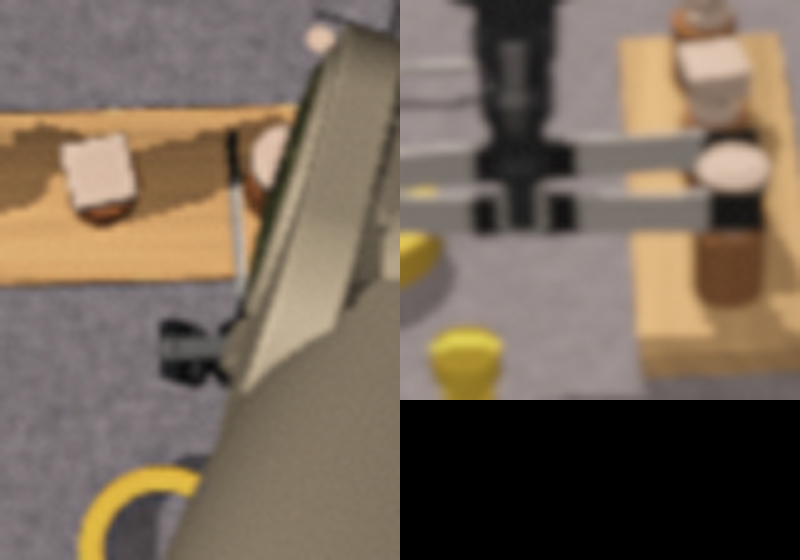

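The head sits centred between the tip pads: side crop column 733 for the head against 735 for the pads. I close with 35 N.

Call:
{"method": "servo_tool", "body": {
  "deltas": [0,0,0,0,0,0,-0.05,0,0,0,0,0,0,-0.2,0,0,0,0,0,0,-1,0,0,0,0,0,0,-1,0,0,0,0,0,0,-1,0,0,0,0,0,0,-1],
  "newtons": 35
}}

```text
t: 10.45
ee_pos: [0.4874, -0.0842, 0.0819]
tool_rot: [2.221, 2.22, -0.006]
force: [0.7, -0.1, -1.1]
width: 0.0408
```

```bash
python3 -c "
from h import *
st([.486,-.0845,.155],90)"
```

```text
t 10.45 pos [ 0.4874 -0.0842  0.0819] jawyaw 89.96 tilt [-0.002 -0.004 -1.   ] w 0.0408 F [ 0.7 -0.1 -1.1] T [-0.04  0.01  0.04]
shares [-0.009 -0.002  0.487] yaw 0.001
```

The width is 40.8 mm against the 41 mm expected on the knob. I lift.

Call:
{"method": "servo_tool", "body": {
  "deltas": [0,0,0.03,0,0,0,-1,0,0,0.06,0,0,0,-1,0,0,0.08,0,0,0,-1,0,0,0.08,0,0,0,-1,0,0,0.08,0,0,0,-1,0,0,0.06,0,0,0,-1,0,0,0,0,0,0,-1,0,0,0,0,0,0,-1,0,0,0,0,0,0,-1]
}}

```text
t: 11.35
ee_pos: [0.487, -0.0841, 0.1456]
tool_rot: [2.221, 2.22, -0.006]
force: [-0.7, 0.8, -1.2]
width: 0.0404
```

```bash
python3 - <<'E'
from h import *
st([.4025,-.317,.132],90)
fs=grab('side','s6')
cv2.imwrite('pics/crop6.png',cv2.resize(fs['img'][150:250,180:300],(600,500),interpolation=cv2.INTER_CUBIC)[:,:,::-1])
E
```

```text
t 11.35 pos [ 0.487  -0.0841  0.1456] jawyaw 89.96 tilt [-0.002 -0.004 -1.   ] w 0.0404 F [-0.7  0.8 -1.2] T [0.   0.   0.02]
shares [-0.563 -1.552 -0.091] yaw 0.001
```

View pics/crop6.png

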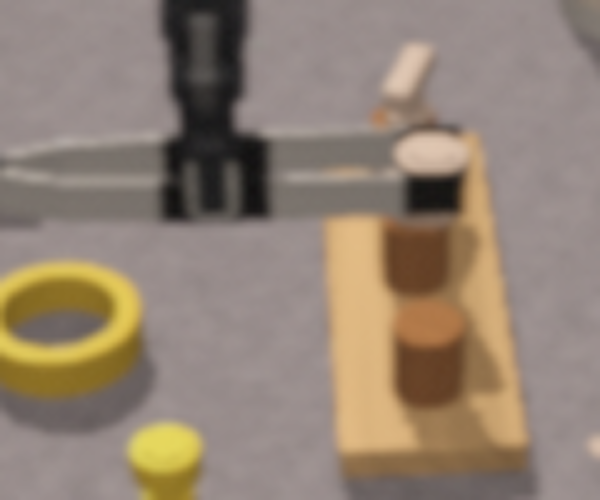

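The knob is off its post and held by its head in the tips (crop (430,150)); the right post at (430,320) is empty. I carry it to the door.

Call:
{"method": "servo_tool", "body": {
  "deltas": [-0.03,-0.06,0,0,0,0,-1,-0.05,-0.13,0,0,0,0,-1,-0.07,-0.18,0.01,0,0,0,-1,-0.07,-0.18,0.01,0,0,0,-1,-0.07,-0.18,0.01,0,0,0,-1,-0.07,-0.18,0.01,0,0,0,-1,-0.07,-0.18,0.01,0,0,0,-1,-0.06,-0.15,0,0,0,0,-1,-0.04,-0.1,0,0,0,0,-1,0,0,0,0,0,0,-1]
}}

```text
t: 12.4
ee_pos: [0.3972, -0.2947, 0.1482]
tool_rot: [-2.216, -2.217, 0.013]
force: [-0.7, -0.4, -2.3]
width: 0.0404
```

```bash
python3 -c "
from h import *
st([.4025,-.317,.132],90)"
```

```text
t 12.4 pos [ 0.3972 -0.2947  0.1482] jawyaw 90.03 tilt [-0.011 -0.001 -1.   ] w 0.0404 F [-0.7 -0.4 -2.3] T [-0.    0.04 -0.01]
shares [ 0.036 -0.149 -0.108] yaw -0.001
```

Call:
{"method": "servo_tool", "body": {
  "deltas": [0.015,-0.06,-0.03,0,-0.01,0,-1,0.01,-0.05,-0.03,0,0,0,-1,0,-0.03,-0.02,0,0,0,-1,0,0,0,0,0,0,-1,0,0,0,0,0,0,-1,0,0,0,0,0,0,-1]
}}

```text
t: 13.0
ee_pos: [0.4007, -0.3152, 0.1335]
tool_rot: [-2.217, -2.222, -0.0]
force: [0.5, 0.2, -1.2]
width: 0.0402
```

```bash
python3 - <<'E'
from h import *
st([.4025,-.317,.132],90)
fs=grab('side','s7');f=grab('top','t7')
z=ctrl.sense()['ee_pos'][2]
for n,F in(('top',f),('side',fs)):
  for k,h in(('round_knob_head',z),('tongs_tip',z),('sample_mid',.055),('square_knob',.058),('bar_pull',.058)):
    for r in ctrl.tip_of(n,k)[:1]: print(n,k,round(r['confidence'],2),onz(F,np.array(r['at'])*[512,384],h).round(3))
o=np.zeros((400,800,3),np.uint8)
o[:,:400]=cv2.resize(fs['img'][170:330,160:320],(400,400),interpolation=cv2.INTER_CUBIC)
o[:,400:]=cv2.resize(f['img'][110:270,240:400],(400,400),interpolation=cv2.INTER_CUBIC)
cv2.imwrite('pics/crop7.png',o[:,:,::-1])
E
```

```text
t 13.0 pos [ 0.4007 -0.3152  0.1335] jawyaw 90.13 tilt [-0.002  0.002 -1.   ] w 0.0402 F [ 0.5  0.2 -1.2] T [-0.06  0.04  0.02]
shares [ 0.012 -0.012 -0.01 ] yaw -0.002
top round_knob_head 0.62 [ 0.455 -0.127  0.134]
top tongs_tip 0.79 [ 0.51  -0.322  0.134]
top sample_mid 0.79 [ 0.5   -0.317  0.055]
top square_knob 0.51 [0.588 0.01  0.058]
top bar_pull 0.59 [0.58  0.096 0.058]
side round_knob_head 0.55 [ 0.503 -0.309  0.134]
side tongs_tip 0.77 [ 0.502 -0.332  0.134]
side sample_mid 0.77 [ 0.501 -0.316  0.055]
side square_knob 0.68 [ 0.411 -0.093  0.058]
side bar_pull 0.48 [0.591 0.094 0.058]
```

View pics/crop7.png

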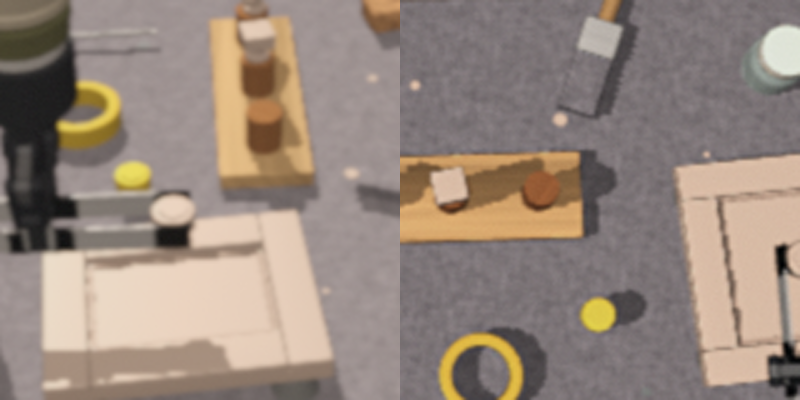

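The knob is upright in the tips over the middle of the door (side crop (173,210)). The square knob, bar pull and tape roll are in place. I hand the job in.

```bash
python3 -c "
from h import *
st();print(ctrl.finish_job());st()"
```

```text
t 13.6 pos [ 0.4006 -0.3157  0.1336] jawyaw 90.08 tilt [-0.002  0.002 -1.   ] w 0.0404 F [ 0.   0.6 -1.8] T [-0.02  0.01 -0.01]
the job is handed in; nothing more can be done
None
the job is handed in; nothing more can be done
```

I took up the tongs by their grip plates and closed them on the round knob's head on the right post at 35 N. I lifted the knob off, carried it to the sample door, and handed the job in at 13.6 s while still holding it there. The hand-in gave no verdict.

**Last checks:**
- **Grip:** the fingers were 40.4 mm apart, against 41 mm expected with the tips closed on the knob.
- **Position:** the side view put the knob head at (0.503, -0.309), within about 1 cm of the door's middle at about (0.50, -0.317). From the arm's height, the foot was about 54 mm above the door's top.
- **Upright and clear:** in the last picture the knob looked upright, and nothing showed touching the door.
- **Other things:** the square knob, bar pull and tape roll looked unmoved. I didn't re-measure the other things, but the arm did not go near them after the tongs were lifted.

**Disagreements:**
- In the last top view the network took the yellow look-alike for the round knob's head, because the arm hid the real one.
- In the last side view it also misplaced the square knob, though the picture shows it on its post.
- The two views put the tongs' tip about 1 cm apart, which was still within tolerance.

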